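# Lower the bench lift and present the varnish tin to the scanner

## Task

The green varnish tin stands on the raised platform of the blue bench lift. Crack the red release valve open just far enough that the platform sinks slowly all the way down (no faster than about 3 cm a second, and without touching the tin or platform on the way), and close the valve fully again. Then turn the tin on the platform so that its yellow patch faces the scanner's window squarely, let it stand upright near the middle of the platform, and leave everything else where it is.

Things in the scene. Friction and masses are not known exactly. Their poses are not given: they have to be found in the camera images.
- bench_lift: Blue hydraulic bench lift, fixed to the table: base plate 150 x 330 x 15 mm; origin under the plate's centre, z up, y along the plate. On it, at y = +95, stands the ram housing (72 diameter, top 90 above the table) with the round platform over it; at y = -95 the pump block (85 x 80, top 70 above the table) with the red release valve handle on top.
- platform: Round steel platform on the ram, 124 diameter, 12 thick with a black rubber top; origin at the centre of its underside, on the ram's vertical axis; its top is 12 above the origin. The ram's head is adjustable, so the platform's top when fully down lies somewhere from 117 to 137 above the table (read it); it starts 50 higher.
- ram_drop (a joint): How far the platform has come down (m): 0 = raised, as it starts; 0.05 = fully down on its stop. It moves down by itself, under its load, while the valve is open far enough; it does not rise again.
- valve_handle: Red T-bar handle of the release valve, turning about a vertical axis through its origin; the bar is 56 long (along its own y), 12 wide (its own x) and 22 tall, its centre 34 above the origin, top 45 above the origin (129 above the table). White tip at its +y end. When closed the bar lies along the base plate's length, the white tip next to a white mark and towards the ram.
- valve (a joint): Valve angle (rad): 0 = closed, opens counter-clockwise from above to a stop at 1.4. Stays where left; turning takes about 0.06 N m. Closed it holds the platform, which begins to sink at an angle between 0.4 and 0.65 (depends on weight) and sinks at a good slow rate of 10 to 25 mm/s somewhere between 0.65 and 0.85; from about 0.9 on it comes too fast, and fully open it drops at 55 to 80 mm/s.
- valve_grip (a point): Centre of the red bar, on the valve's axis: the point to grip, 118 mm above the table.
- tin: Green varnish tin, upright cylinder 62 diameter, 110 tall, 0.2 to 0.45 kg, standing loose near the middle of the platform; origin at the centre of its underside, z up. Its own +x points out through the middle of the yellow patch on its side (patch about 27 wide, 60 tall, centred 55 above its base; a yellow bar on its lid lies towards the patch).
- patch (a point): Centre of the yellow patch on the tin's side, 31 from the tin's axis, 55 above its base.
- scanner: Grey scanner block, fixed to the table beside the platform, 60 x 80 x 207 tall; origin under its centre; its front (own -x) faces the platform.
- scanner_window (a point): Centre of the black scanner window with its red line, on the front of the scanner, 175 above the table, about 85 to 135 from the tin's axis.
- screw_jar: Bystander: closed glass jar with brass lid, 64 across, 90 tall (mm). To be left alone.
- spare_tin: Bystander: blue tin of the same size as the green one, without patch (mm). To be left alone.
- screwdriver: Bystander: screwdriver lying flat (mm). To be left alone.
- hammer: Bystander: hammer lying flat (mm). To be left alone.
- spindle: Bystander: small turned wooden spindle, 48 across, 125 tall (mm). To be left alone.
- glue_bottle: Bystander: white bottle, 52 across, 140 tall (mm). To be left alone.
- offcut: Bystander: wood offcut 90 x 45 x 32 (mm). To be left alone.

How it is judged:
On the way, in this order (a step that is already met when the one before it is completed fails the run):
1. the valve is opened and the platform sinks under it (value of joint valve above 0.2 rad and velocity of joint ram_drop above 0.003 m/s), for 0.2 s.
2. the platform is fully down (value of joint ram_drop above 0.046 m), for 0.2 s.
3. the valve is closed again (value of joint valve below 0.08 rad and value of joint ram_drop above 0.046 m), for 0.2 s.
4. the tin stands on the platform with its patch facing the scanner window (y of scanner_window in the frame of tin between -0.025 and 0.025 m and x of scanner_window in the frame of tin above 0 m and angle between tin's own z axis and vertical below 0.08 rad and horizontal distance between tin and platform below 0.03 m and z of tin in the frame of platform between 0.006 and 0.018 m), for 0.2 s.
At the end, for the whole second after the job is handed in: platform within 4 mm of fully down, valve within 0.08 rad of closed, the tin at rest, upright on the platform within 30 mm of its centre, and the scanner window's centre within 25 mm sideways of the line that runs from the tin's axis out through the middle of its patch (all of step 3 and all of step 4 and linear speed of tin below 0.01 m/s); the robot touches nothing.
It fails at once if the platform comes down faster than 40 mm/s (velocity of joint ram_drop above 0.04 m/s).
It fails at once if the robot touches the tin or the platform while the platform is still up (value of joint ram_drop below 0.044 m and (contact force between any of the fingers, the arm and tin above 1 N or contact force between any of the fingers, the arm and platform above 1 N)).
It fails at once if the tin is tipped by more than 0.35 rad (angle between tin's own z axis and vertical above 0.35 rad).
It fails at once if a bystander is pushed more than 30 mm from its place (distance of any of screw_jar, spare_tin, screwdriver, hammer, spindle, glue_bottle, offcut from where it was at the start of the episode above 0.03 m).
It also fails if it takes over 70 s, if anything falls off the work surface, if the arm or the gripper's body presses on something with over 40 N, if the wrist force passes 120 N, or if a joint passes its speed limit or range.

## Robot

A 7-joint arm with a two-finger parallel gripper is mounted at the origin on the work surface. World frame = base frame: x ahead of the robot, y to its left, z up, the work surface at z = 0. Lengths are in m, angles in rad, forces in N, time in s.
With the tool pointing down it reaches from about 0.4 to 0.875 m from the base axis. Payload 4.4 kg.
Tool frame: the origin (TCP) lies midway between the tips of the shut fingers; the grasp point (between the pads) lies 19 mm behind it; z points along the fingers, y is the line along which they close (so a half turn about z gives the same grasp; the last joint's range is limited). The gripper opens to 85 mm and grips with 20 to 120 N. Pads are 22 mm wide; open, the fingers measure 114 mm over their backs; the gripper's body (76 mm by 85 mm) begins 54 mm behind the grasp point. The pads swing forward as they close: fully open they stand 13 mm farther back than shut.
Start: joints at [-1.357, 0.628, 0.038, 1.517, -0.027, 0.996, -0.02], TCP at [0.179, 0.625, 0.231] pointing down, gripper open.
Joint ranges: [-3.06, 3.06], [-0.37, 2.12], [-1.25, 1.32], [0.18, 2.47], [-1.1, 4.24], [0.23, 1.98], [-2.94, 2.94]. Speed limits (rad/s): [2.57, 2.57, 3.14, 3.14, 3.14, 3.14, 3.14].

## Interface

Orientations are given as a unit quaternion [w, x, y, z].
In Python, from rig import arm gives the robot as it stands. The module is installed in compiled form; this text tells all that it offers.
- The arm moves only by the tool step_arm, never from a script. Its argument "targets" is a list that holds one entry, the list of rows, each a list of 4 numbers: the shift along the tool's x, y, z each as a share of 0.15 m, from -1 to 1, then the turn about the tool's z as a share of 2 pi rad, from -1 to 1. In form: [[[x, y, z, turn], ...]]. A call has 1 to 5 rows; each row is the pose to reach, as a shift and turn from the pose commanded when the call began, along the tool's axes at that moment, turning the shorter way round; what a row does not reach only later rows make up. A row lasts 1/10 s, in which the tool goes at most 50 mm and 8.59 degrees, less where a joint would pass 70% of its speed; a pose out of reach is approached as far as the arm can. A call with a number of a shift or a turn outside -1 to 1 is refused whole. A call with a gripper value outside its range is refused whole. "claw" is the closure, from 0 (fully open) to 1 (shut), set as the call begins (left out, the last holds). The fingers move at their own pace and stop on an object; "grip_force" is the grip in N (left out, the last holds). Time passes only in rows, so rows that repeat a pose let the fingers close. It gives the time, the measured TCP pose, the force, the opening and the grip force at its end, in the units of the state.
- arm.get_obs(): the state, without advancing time (a new reading comes with each control period).
- arm.camera(name): name is "scene" or "top" or "wrist"; returns the picture (400x640x3 uint8, blue, green, red); there is no depth.
- arm.camera_params(name): a dict with "fx", "fy", "cx", "cy" (pixels), "world_to_cam" (4x4, takes a point from world to camera coordinates). Camera axes: x right, y down, z forward; pixel columns grow to the right and rows downward; lengths in m; the calibration is good to about 2 mm. The wrist camera is an equidistant fisheye: a pixel r from the principal point sees the ray r / f radians off the axis. A picture is of the moment at which its call begins: read the wrist's pose just before it. camera_params takes no time and is no camera call; for the wrist camera it gives the pose at the moment of the call.
- arm.job_done(): hands the job in; it is judged then, once.
The state is a dict: "t": time; "q": joint angles; "joint_vel": joint speeds; "joint_torque": joint torques, N m; "ee_pos": TCP position; "eef_rot": TCP orientation; "contact_force": force on the tool from outside, world axes, zero at the start; "wrist_torque": the same for the moment, N m; "opening": finger opening in m; "gripper_force": force on a finger pad.
Only numpy, scipy, OpenCV 4.12 (cv2) and the standard library are available. Lean on these libraries where they do the work, as an engineer would, in place of code of your own. Each camera call takes 0.05 s, during which the arm holds its last target. There are 200 camera calls.

## Working session

There is one attempt and no reset: what is moved stays moved. The work goes in short steps, Python scripts to look and compute and a tool call to move; the robot and the scene stay as the last step left them, time stands still between calls to the robot, and variables do not carry over. Pictures are saved under pics/ and viewed, at most 10 in all, crops included, and the job is handed in when it is done.

Besides the shell and the picture viewer there is one more tool, called after ">>>" as name(argument=value, ...) on one line, values as JSON. step_arm: Moves the arm, as the interface text tells. Shift numbers are shares of 0.15 m and turn numbers shares of 2 pi rad, none past 1 either way. Its arguments: {"type":"object","properties":{"targets":{"type":"array","items":{"type":"array","items":{"type":"array","items":{"type":"number"}}}},"claw":{"type":"number"},"grip_force":{"type":"number"}},"required":["targets"]}

```bash
mkdir -p pics; python3 - <<'E'
from rig import arm
import cv2,numpy as np
o=arm.get_obs();print({k:np.round(v,3) for k,v in o.items()})
for n in("scene","top"):
    cv2.imwrite(f"pics/{n}0.png",arm.camera(n));p=arm.camera_params(n);print(n,p)
E
```

```text
{'t': np.float64(0.0), 'q': array([-1.357,  0.629,  0.038,  1.518, -0.027,  0.996, -0.02 ]), 'joint_vel': array([ 0.   , -0.   , -0.   ,  0.001, -0.001, -0.003,  0.   ]), 'joint_torque': array([ 1.0000e-03, -5.6341e+01,  1.2260e+00, -1.9344e+01,  1.1000e-02,
        1.0000e-02,  0.0000e+00]), 'ee_pos': array([0.179, 0.624, 0.23 ]), 'eef_rot': array([-0.   ,  0.139,  0.99 , -0.001]), 'contact_force': array([ 0.204, -0.581,  0.375]), 'wrist_torque': array([0.005, 0.006, 0.044]), 'gripper_force': np.float64(0.0), 'opening': np.float64(0.085)}
scene {'fx': 361.7650984004677, 'fy': 361.7650984004677, 'cx': 314.9861410396797, 'cy': 195.19092932193251, 'world_to_cam': array([[ 0.64367994,  0.76509337, -0.01755783, -0.40743004],
       [ 0.53578432, -0.4669049 , -0.70351615, -0.19028974],
       [-0.54645338,  0.44343202, -0.71046235,  1.50059121],
       [ 0.        ,  0.        ,  0.        ,  1.        ]])}
top {'fx': 483.1498515305542, 'fy': 483.1498515305542, 'cx': 321.2070874245692, 'cy': 203.348695068749, 'world_to_cam': array([[ 7.79081828e-03, -9.99969473e-01,  5.97055396e-04,
         1.47122623e-02],
       [-9.85374222e-01, -7.77874374e-03, -1.70226713e-01,
         6.33019195e-01],
       [ 1.70226161e-01,  7.37882394e-04, -9.85404744e-01,
         1.47572113e+00],
       [ 0.00000000e+00,  0.00000000e+00,  0.00000000e+00,
         1.00000000e+00]])}
```

View pics/scene0.png

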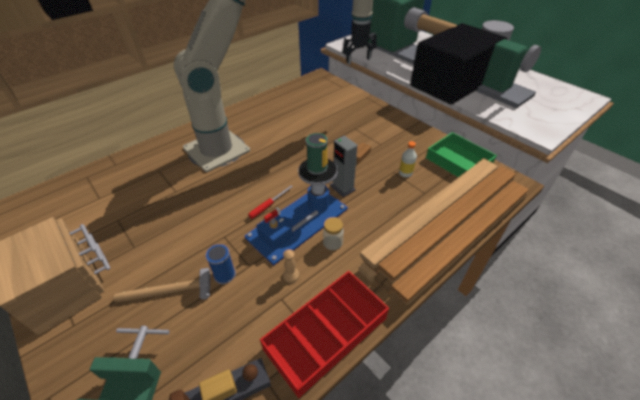

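View pics/top0.png

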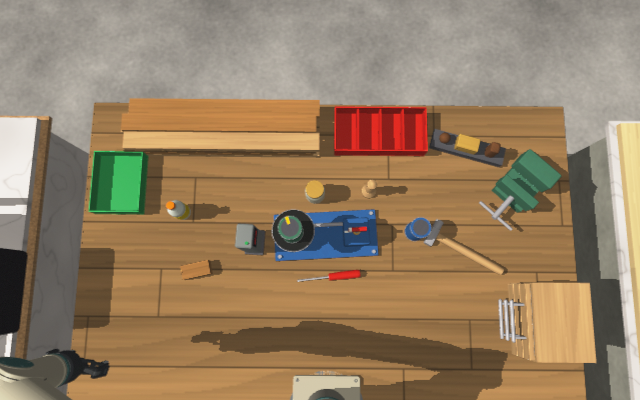

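The scene view shows the lift near (300,220), with the tin on the platform at (317,165). In the top view the platform is at (293,230), the red valve at (355,230), the scanner at (249,238) and the spare tin at (420,230). Next I measure these and view an enlarged crop.

```bash
cat > h.py <<'E'
import cv2,numpy as np
from rig import arm
def ray(n,u,v,P=None):
    P=P or arm.camera_params(n);M=np.array(P["world_to_cam"]);R=M[:3,:3]
    x,y=(u-P["cx"])/P["fx"],(v-P["cy"])/P["fy"]
    if n=="wrist":
        r=np.hypot(x,y);s=np.sin(r)/max(r,1e-9);d=np.array([x*s,y*s,np.cos(r)])
    else: d=np.array([x,y,1.])
    return -R.T@M[:3,3],R.T@d
def onz(n,u,v,z,P=None):
    c,d=ray(n,u,v,P);return c+d*(z-c[2])/d[2]
def hsv(im,lo,hi): return cv2.inRange(cv2.cvtColor(im,cv2.COLOR_BGR2HSV),lo,hi)
def blobs(m,amin=8):
    n,l,s,c=cv2.connectedComponentsWithStats(m)
    return [(s[i,4],c[i].round(1),s[i,:4]) for i in range(1,n) if s[i,4]>=amin]
E
python3 - <<'E'
from h import *
im=cv2.imread("pics/top0.png");sc=cv2.imread("pics/scene0.png")
a=cv2.resize(im[190:290,220:400],None,fx=4.4,fy=4.4,interpolation=cv2.INTER_CUBIC)
cv2.imwrite("pics/topc.png",a)
cv2.imwrite("pics/scc.png",cv2.resize(sc[120:270,235:375],None,fx=4,fy=4,interpolation=cv2.INTER_CUBIC))
m=hsv(im,(100,120,60),(125,255,255));m[:,:265]=0;m[:,385:]=0
c=max(cv2.findContours(m,0,1)[0],key=cv2.contourArea);allp=np.vstack([k for k in cv2.findContours(m,0,1)[0] if cv2.contourArea(k)>20])
pts=np.array([onz("top",*p[0],0.015)[:2] for p in allp],np.float32);r=cv2.minAreaRect(pts);print("plate",r)
red=hsv(im,(0,150,80),(8,255,255))|hsv(im,(172,150,80),(180,255,255));red[:215]=0;red[260:]=0
for b in blobs(red,4):print("red",b,onz("top",*b[1],.129))
y=hsv(im,(24,150,120),(34,255,255))
for b in blobs(y[200:260,260:340],3):print("yel",b)
E
```

```text
plate ((0.5381549596786499, 0.0057437121868133545), (0.14709815382957458, 0.3263285458087921), 3.5450937747955322)
red (np.int32(60), array([359.1, 228.9]), array([352, 227,  15,   5], dtype=int32)) [ 0.54353059 -0.09399961  0.129     ]
red (np.int32(4), array([255. , 241.5]), array([255, 240,   1,   4], dtype=int32)) [0.50347814 0.21528666 0.129     ]
yel (np.int32(18), array([27.3, 19.7]), array([25, 17,  5,  7], dtype=int32))
```

View pics/topc.png

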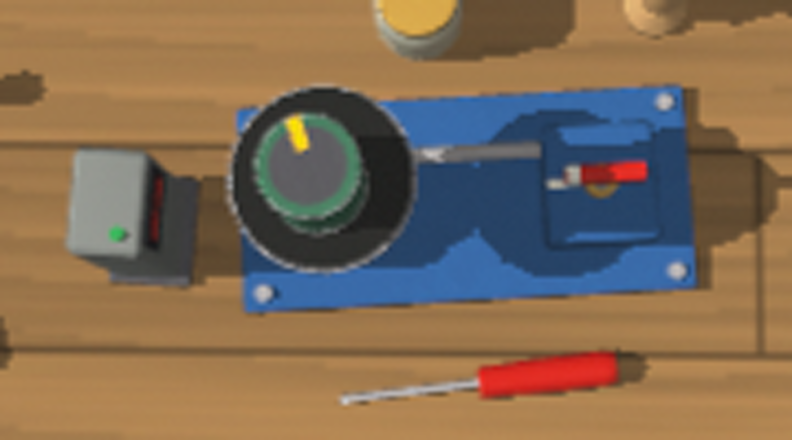

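View pics/scc.png

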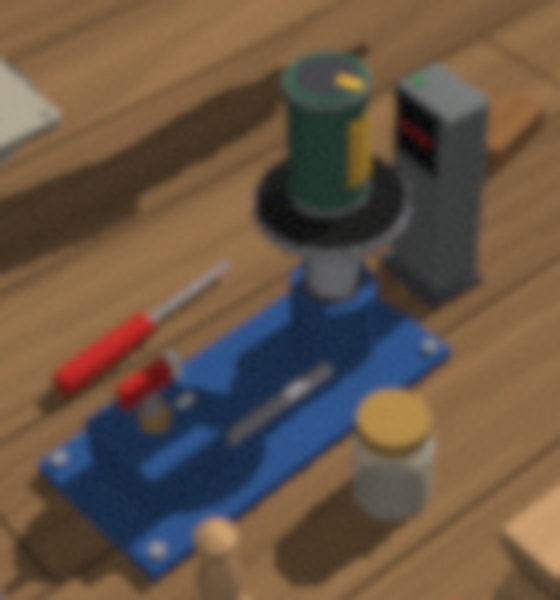

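The top crop shows the tin's lid at (310,165) with its yellow bar towards +x (up in the image). The scanner window faces the platform from +y. The valve bar at (605,173) is closed, with its white tip towards the ram. From the measurements, the valve is at about (0.544,-0.089), the ram at (0.532,0.10), and the plate is turned 3.5°. I'll lift and move across.

>>> step_arm(targets=[[[-0.8, -0.8, -1, 0], [-0.8, -0.8, -1, 0], [-0.8, -0.8, -1, 0], [-0.8, -0.8, -1, 0], [-0.8, -0.8, -1, 0]]], claw=0)

```text
t: 0.6
ee_pos: [0.2643, 0.4738, 0.3841]
eef_rot: [0.001, 0.141, 0.99, 0.001]
contact_force: [0.5, 0.0, -0.1]
opening: 0.0854
gripper_force: 0.0
```

>>> step_arm(targets=[[[-0.95, -1, 0, 0], [-0.95, -1, 0, 0], [-0.95, -1, 0, 0], [-0.95, -1, 0, 0], [-0.95, -1, 0, 0]]])

```text
t: 1.1
ee_pos: [0.3601, 0.2862, 0.3815]
eef_rot: [0.001, 0.144, 0.99, -0.001]
contact_force: [0.1, 0.8, -0.9]
opening: 0.0854
gripper_force: 0.0
```

>>> step_arm(targets=[[[-0.95, -1, 0, 0], [-0.95, -1, 0, 0], [-0.95, -1, 0, 0], [-0.95, -1, 0, 0], [-0.95, -1, 0, 0]]])

```text
t: 1.6
ee_pos: [0.4548, 0.1031, 0.3814]
eef_rot: [0.001, 0.144, 0.99, -0.001]
contact_force: [-0.5, 0.9, 0.3]
opening: 0.0853
gripper_force: 0.0
```

>>> step_arm(targets=[[[-0.93, -1, 0, 0.196], [-0.93, -1, 0, 0.196], [-0.93, -1, 0, 0.196], [-0.93, -1, 0, 0.196], [-0.93, -1, 0, 0.196]]])

```text
t: 2.1
ee_pos: [0.5466, -0.0797, 0.3809]
eef_rot: [0.001, 0.499, 0.867, -0.002]
contact_force: [-1.4, 0.2, -0.9]
opening: 0.0853
gripper_force: 0.0
```

>>> step_arm(targets=[[[0, 0, 0.5, 0.077], [0, 0, 0.5, 0.077], [0, 0, 0.5, 0.077], [0, 0, 0.5, 0.077], [0, 0, 0.5, 0.077]]])

```text
t: 2.6
ee_pos: [0.5458, -0.0726, 0.3063]
eef_rot: [0.0, 0.685, 0.728, 0.0]
contact_force: [-0.5, -0.5, -0.8]
opening: 0.0853
gripper_force: 0.0
```

```bash
cat >> h.py <<'E'
from scipy.spatial.transform import Rotation as Ro
def pose():
    o=arm.get_obs();w,x,y,z=o["eef_rot"];return o,np.array(o["ee_pos"]),Ro.from_quat([x,y,z,w]).as_matrix()
def go(x,y,z,yaw=None):
    "shares to reach a world TCP point; yaw = angle (deg) of tool y in world"
    o,p,R=pose();s=R.T@(np.array([x,y,z])-p)/.15
    a=np.degrees(np.arctan2(R[1,1],R[0,1]));t=0 if yaw is None else -((yaw-a+90)%180-90)/360
    print("t",o["t"],"pos",p.round(4),"yaw",a.round(1),"shares",s.round(3),"turn",round(t,4))
E
python3 - <<'E'
from h import *
go(.544,-.089,.099,3.5)
P=arm.camera_params("wrist");im=arm.camera("wrist");cv2.imwrite("pics/w1.png",im)
print(P["fx"],-np.array(P["world_to_cam"])[:3,:3].T@np.array(P["world_to_cam"])[:3,3])
red=hsv(im,(0,150,60),(8,255,255))|hsv(im,(172,150,60),(180,255,255))
for b in blobs(red,15):print(b,onz("wrist",*b[1],.129,P))
E
```

```text
t 2.6 pos [ 0.5458 -0.0726  0.3063] yaw 3.5 shares [-0.109 -0.019  1.382] turn -0.0001
309.70691628693146 [ 0.54219083 -0.00351831  0.44831112]
(np.int32(1191), array([223.7, 148.9]), array([213, 113,  23,  71], dtype=int32)) [ 0.44517734 -0.04119613  0.129     ]
(np.int32(12272), array([510.9, 221.5]), array([455, 145, 114, 161], dtype=int32)) [ 0.79427112 -0.10417872  0.129     ]
(np.int32(27), array([313. , 170.3]), array([309, 169,   9,   4], dtype=int32)) [ 0.54146613 -0.05954465  0.129     ]
(np.int32(440), array([313.5, 200.5]), array([308, 181,  12,  40], dtype=int32)) [ 0.54391118 -0.09221086  0.129     ]
```

View pics/w1.png

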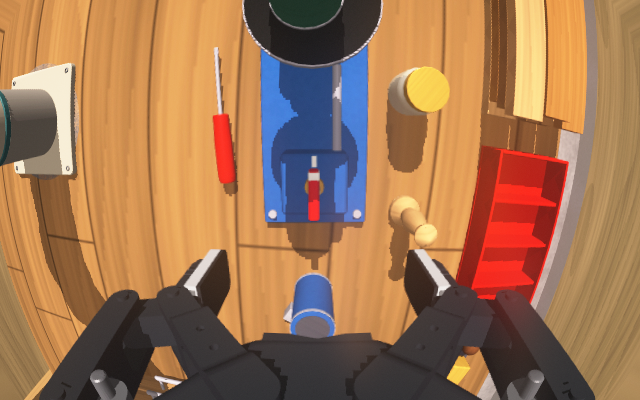

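The wrist view shows the bar at (313,197), lying along the plate between the open fingers. Its centre comes out at about (0.5437,-0.088), which agrees with the plate estimate. I'll descend and grip.

>>> step_arm(targets=[[[-0.1, -0.014, 1, 0], [-0.1, -0.014, 1, 0], [-0.1, -0.014, 1, 0], [-0.1, -0.014, 1, 0], [-0.1, -0.014, 1, 0]]])

```text
t: 3.15
ee_pos: [0.5446, -0.0887, 0.1571]
eef_rot: [-0.0, 0.686, 0.727, 0.0]
contact_force: [-0.2, 0.5, 1.4]
opening: 0.0856
gripper_force: 0.0
```

>>> step_arm(targets=[[[0, 0, 0.38, 0], [0, 0, 0.38, 0], [0, 0, 0.38, 0], [0, 0, 0.38, 0]]])

```text
t: 3.55
ee_pos: [0.5459, -0.0889, 0.1019]
eef_rot: [0.002, 0.686, 0.727, 0.001]
contact_force: [0.3, -0.2, 1.5]
opening: 0.0855
gripper_force: 0.0
```

>>> step_arm(targets=[[[0, 0, 0, 0], [0, 0, 0, 0], [0, 0, 0, 0], [0, 0, 0, 0], [0, 0, 0, 0]]], claw=1, grip_force=40)

```text
t: 4.05
ee_pos: [0.5434, -0.0885, 0.0993]
eef_rot: [-0.001, 0.687, 0.727, -0.0]
contact_force: [-9.6, -0.5, 14.3]
opening: 0.0122
gripper_force: 24.1
```

>>> step_arm(targets=[[[0, 0, 0, 0], [0, 0, 0, 0], [0, 0, 0, 0], [0, 0, 0, 0], [0, 0, 0, 0]]])

```text
t: 4.55
ee_pos: [0.5433, -0.0886, 0.0995]
eef_rot: [-0.001, 0.687, 0.727, -0.0]
contact_force: [-2.6, 0.9, 5.7]
opening: 0.0118
gripper_force: 39.1
```

>>> step_arm(targets=[[[0, 0, 0, -0.02], [0, 0, 0, -0.04], [0, 0, 0, -0.06], [0, 0, 0, -0.08], [0, 0, 0, -0.095]]])

```text
t: 5.05
ee_pos: [0.5433, -0.0885, 0.0995]
eef_rot: [-0.001, 0.441, 0.898, -0.0]
contact_force: [-2.1, 0.5, 5.4]
opening: 0.0115
gripper_force: 39.0
```

```bash
cat > mon.py <<'E'
from h import *
im=arm.camera("scene");cv2.imwrite("pics/mon.png",im)
go(.5437,-.088,.099,3.5)
y=hsv(im,(18,130,80),(36,255,255));y[:,:300]=0;y[:,345:]=0;y[:120]=0;y[205:]=0
for b in blobs(y,5):print(b)
g=hsv(im,(60,40,20),(95,255,255));g[:,:295]=0;g[:,345:]=0;g[:120]=0;g[205:]=0
for b in blobs(g,60):print("g",b)
E
python3 mon.py
```

```text
t 5.1 pos [ 0.5434 -0.0885  0.0995] yaw 37.9 shares [0.001 0.004 0.004] turn 0.0954
(np.int32(14), array([321.6, 140.1]), array([319, 139,   6,   3], dtype=int32))
(np.int32(100), array([324.6, 157.1]), array([322, 148,   7,  19], dtype=int32))
g (np.int32(423), array([314.3, 157.1]), array([306, 137,  20,  36], dtype=int32))
```

>>> step_arm(targets=[[[0, 0, 0, -0.005], [0, 0, 0, -0.01], [0, 0, 0, -0.013], [0, 0, 0, -0.013], [0, 0, 0, -0.013]]])

```text
t: 5.6
ee_pos: [0.5434, -0.0885, 0.0995]
eef_rot: [-0.001, 0.406, 0.914, -0.0]
contact_force: [-3.0, 0.1, 5.8]
opening: 0.0118
gripper_force: 39.3
```

```bash
python3 mon.py; python3 mon.py
```

```text
t 5.65 pos [ 0.5434 -0.0886  0.0995] yaw 42.0 shares [0.001 0.004 0.004] turn 0.107
(np.int32(17), array([322. , 141.4]), array([319, 140,   7,   4], dtype=int32))
(np.int32(97), array([324.6, 158.1]), array([322, 149,   7,  19], dtype=int32))
g (np.int32(425), array([314.4, 158.1]), array([306, 137,  21,  37], dtype=int32))
t 5.7 pos [ 0.5434 -0.0885  0.0995] yaw 42.0 shares [0.001 0.004 0.004] turn 0.107
(np.int32(18), array([322. , 141.5]), array([319, 140,   7,   4], dtype=int32))
(np.int32(98), array([324.6, 158.2]), array([322, 149,   7,  19], dtype=int32))
g (np.int32(423), array([314.4, 158.2]), array([306, 138,  21,  36], dtype=int32))
```

>>> step_arm(targets=[[[0, 0, 0, 0], [0, 0, 0, 0], [0, 0, 0, 0], [0, 0, 0, 0], [0, 0, 0, 0]]])

```text
t: 6.2
ee_pos: [0.5434, -0.0885, 0.0995]
eef_rot: [-0.001, 0.406, 0.914, -0.0]
contact_force: [-3.3, -0.7, 6.3]
opening: 0.0114
gripper_force: 39.3
```

```bash
python3 mon.py
```

```text
t 6.25 pos [ 0.5434 -0.0885  0.0995] yaw 42.0 shares [0.001 0.004 0.004] turn 0.107
(np.int32(18), array([322.2, 142.7]), array([319, 141,   7,   4], dtype=int32))
(np.int32(98), array([324.6, 159.2]), array([322, 150,   7,  19], dtype=int32))
g (np.int32(414), array([314.4, 159.3]), array([306, 139,  21,  36], dtype=int32))
```

It's sinking at about 9 mm/s, so I'll wait.

>>> step_arm(targets=[[[0, 0, 0, 0], [0, 0, 0, 0], [0, 0, 0, 0], [0, 0, 0, 0], [0, 0, 0, 0]]])

```text
t: 6.75
ee_pos: [0.5434, -0.0886, 0.0995]
eef_rot: [-0.001, 0.407, 0.914, -0.0]
contact_force: [-4.0, 1.4, 6.2]
opening: 0.0115
gripper_force: 39.3
```

>>> step_arm(targets=[[[0, 0, 0, 0], [0, 0, 0, 0], [0, 0, 0, 0], [0, 0, 0, 0], [0, 0, 0, 0]]])

```text
t: 7.25
ee_pos: [0.5434, -0.0886, 0.0995]
eef_rot: [-0.001, 0.407, 0.914, -0.0]
contact_force: [-3.2, 0.5, 7.1]
opening: 0.0116
gripper_force: 39.3
```

>>> step_arm(targets=[[[0, 0, 0, 0], [0, 0, 0, 0], [0, 0, 0, 0], [0, 0, 0, 0], [0, 0, 0, 0]]])

```text
t: 7.75
ee_pos: [0.5433, -0.0886, 0.0995]
eef_rot: [-0.001, 0.407, 0.914, -0.0]
contact_force: [-4.5, -0.5, 7.1]
opening: 0.0114
gripper_force: 39.3
```

>>> step_arm(targets=[[[0, 0, 0, 0], [0, 0, 0, 0], [0, 0, 0, 0], [0, 0, 0, 0], [0, 0, 0, 0]]])

```text
t: 8.25
ee_pos: [0.5434, -0.0885, 0.0995]
eef_rot: [-0.001, 0.406, 0.914, -0.0]
contact_force: [-3.7, 0.4, 6.1]
opening: 0.0115
gripper_force: 39.3
```

>>> step_arm(targets=[[[0, 0, 0, 0], [0, 0, 0, 0], [0, 0, 0, 0], [0, 0, 0, 0], [0, 0, 0, 0]]])

```text
t: 8.75
ee_pos: [0.5434, -0.0885, 0.0995]
eef_rot: [-0.001, 0.406, 0.914, -0.0]
contact_force: [-3.4, 1.5, 6.1]
opening: 0.0113
gripper_force: 39.3
```

>>> step_arm(targets=[[[0, 0, 0, 0], [0, 0, 0, 0], [0, 0, 0, 0], [0, 0, 0, 0], [0, 0, 0, 0]]])

```text
t: 9.25
ee_pos: [0.5434, -0.0885, 0.0995]
eef_rot: [-0.001, 0.406, 0.914, -0.0]
contact_force: [-2.7, 1.3, 6.5]
opening: 0.0112
gripper_force: 39.3
```

>>> step_arm(targets=[[[0, 0, 0, 0], [0, 0, 0, 0], [0, 0, 0, 0], [0, 0, 0, 0], [0, 0, 0, 0]]])

```text
t: 9.75
ee_pos: [0.5434, -0.0885, 0.0995]
eef_rot: [-0.001, 0.406, 0.914, -0.0]
contact_force: [-3.8, 0.3, 6.6]
opening: 0.0117
gripper_force: 39.3
```

>>> step_arm(targets=[[[0, 0, 0, 0], [0, 0, 0, 0], [0, 0, 0, 0], [0, 0, 0, 0], [0, 0, 0, 0]]])

```text
t: 10.25
ee_pos: [0.5434, -0.0886, 0.0995]
eef_rot: [-0.001, 0.407, 0.914, -0.0]
contact_force: [-3.0, 0.7, 5.7]
opening: 0.0114
gripper_force: 39.3
```

```bash
python3 mon.py
```

```text
t 10.3 pos [ 0.5434 -0.0886  0.0995] yaw 42.0 shares [0.001 0.004 0.004] turn 0.107
(np.int32(17), array([321.8, 152.5]), array([319, 151,   6,   4], dtype=int32))
(np.int32(94), array([324.6, 168.1]), array([322, 158,   6,  20], dtype=int32))
g (np.int32(394), array([314.5, 168.1]), array([306, 148,  20,  36], dtype=int32))
```

>>> step_arm(targets=[[[0, 0, 0, 0], [0, 0, 0, 0], [0, 0, 0, 0], [0, 0, 0, 0], [0, 0, 0, 0]]])

```text
t: 10.8
ee_pos: [0.5434, -0.0886, 0.0995]
eef_rot: [-0.001, 0.407, 0.914, -0.0]
contact_force: [-3.4, 0.0, 6.1]
opening: 0.0112
gripper_force: 39.4
```

>>> step_arm(targets=[[[0, 0, 0, 0], [0, 0, 0, 0], [0, 0, 0, 0], [0, 0, 0, 0], [0, 0, 0, 0]]])

```text
t: 11.3
ee_pos: [0.5434, -0.0886, 0.0995]
eef_rot: [-0.001, 0.407, 0.914, -0.0]
contact_force: [-2.7, -0.2, 6.6]
opening: 0.0111
gripper_force: 39.4
```

```bash
python3 mon.py
```

```text
t 11.35 pos [ 0.5433 -0.0885  0.0995] yaw 42.0 shares [0.001 0.004 0.003] turn 0.107
(np.int32(16), array([322.5, 153.8]), array([320, 152,   6,   4], dtype=int32))
(np.int32(93), array([324.6, 169.5]), array([322, 160,   6,  19], dtype=int32))
g (np.int32(381), array([314.7, 169.8]), array([307, 150,  19,  35], dtype=int32))
```

>>> step_arm(targets=[[[0, 0, 0, 0], [0, 0, 0, 0], [0, 0, 0, 0], [0, 0, 0, 0], [0, 0, 0, 0]]])

```text
t: 11.85
ee_pos: [0.5434, -0.0885, 0.0995]
eef_rot: [-0.001, 0.407, 0.914, -0.0]
contact_force: [-2.7, 0.7, 6.1]
opening: 0.0116
gripper_force: 39.4
```

>>> step_arm(targets=[[[0, 0, 0, 0], [0, 0, 0, 0], [0, 0, 0, 0], [0, 0, 0, 0], [0, 0, 0, 0]]])

```text
t: 12.35
ee_pos: [0.5434, -0.0886, 0.0995]
eef_rot: [-0.001, 0.407, 0.914, -0.0]
contact_force: [-3.5, 0.6, 6.2]
opening: 0.0115
gripper_force: 39.4
```

```bash
python3 mon.py
```

```text
t 12.4 pos [ 0.5434 -0.0885  0.0995] yaw 42.0 shares [0.001 0.004 0.004] turn 0.107
(np.int32(15), array([322.4, 153.9]), array([320, 152,   6,   4], dtype=int32))
(np.int32(93), array([324.6, 169.5]), array([322, 160,   6,  19], dtype=int32))
g (np.int32(380), array([314.6, 169.8]), array([306, 149,  20,  36], dtype=int32))
```

It has stopped on its stop. I'll close the valve, overturning very slightly, then release and rise.

>>> step_arm(targets=[[[0, 0, 0, 0.023], [0, 0, 0, 0.046], [0, 0, 0, 0.07], [0, 0, 0, 0.092], [0, 0, 0, 0.11]]])

```text
t: 12.9
ee_pos: [0.5433, -0.0886, 0.0995]
eef_rot: [-0.001, 0.694, 0.72, -0.0]
contact_force: [-3.9, 0.2, 5.8]
opening: 0.0113
gripper_force: 46.5
```

>>> step_arm(targets=[[[0, 0, 0, 0], [0, 0, 0, 0], [0, 0, 0, 0]]])

```text
t: 13.2
ee_pos: [0.5433, -0.0886, 0.0995]
eef_rot: [-0.001, 0.692, 0.722, -0.0]
contact_force: [-3.4, -0.9, 6.4]
opening: 0.0114
gripper_force: 44.8
```

>>> step_arm(targets=[[[0, 0, 0, 0], [0, 0, 0, 0], [0, 0, 0, 0], [0, 0, 0, 0], [0, 0, 0, 0]]], claw=0)

```text
t: 13.7
ee_pos: [0.5442, -0.0885, 0.0992]
eef_rot: [0.0, 0.691, 0.723, -0.0]
contact_force: [0.1, 0.5, 0.2]
opening: 0.0826
gripper_force: 0.0
```

>>> step_arm(targets=[[[0, 0, -1, 0], [0, 0, -1, 0], [0, 0, -1, 0], [0, 0, -1, 0], [0, 0, -1, 0]]])

```text
t: 14.2
ee_pos: [0.5448, -0.0885, 0.2506]
eef_rot: [0.001, 0.691, 0.723, 0.001]
contact_force: [-0.2, -0.3, 0.7]
opening: 0.0856
gripper_force: 0.0
```

>>> step_arm(targets=[[[0, 0, -1, 0], [0, 0, -1, 0], [0, 0, -1, 0], [0, 0, -1, 0]]])

```text
t: 14.6
ee_pos: [0.5467, -0.09, 0.4043]
eef_rot: [0.004, 0.691, 0.723, 0.003]
contact_force: [-0.3, -0.6, -0.5]
opening: 0.0856
gripper_force: 0.0
```

```bash
cat > look.py <<'E'
from h import *
import sys
k=sys.argv[1]
go(.532,.1,.37,3.5)
P=arm.camera_params("wrist");w=arm.camera("wrist");t=arm.camera("top");s=arm.camera("scene")
np.save("P.npy",P,allow_pickle=True)
for n,i in(("w",w),("t",t),("s",s)):cv2.imwrite(f"pics/{n}{k}.png",i)
cv2.imwrite(f"pics/m{k}.png",np.vstack([cv2.resize(w[:,120:520],(560,560))[:330],cv2.resize(t[200:262,225:385],(560,217),interpolation=cv2.INTER_CUBIC)]))
red=hsv(w,(0,150,60),(8,255,255))|hsv(w,(172,150,60),(180,255,255))
for b in blobs(red,25):print("red",b,onz("wrist",*b[1],.129,P))
y=hsv(w,(22,150,80),(36,255,255))
for b in blobs(y,25):print("yel",b)
E
python3 look.py 2
```

```text
t 14.6 pos [ 0.5467 -0.09    0.4043] yaw 2.5 shares [ 1.27  -0.044  0.226] turn -0.0027
red (np.int32(826), array([236.9, 133.9]), array([228, 105,  19,  58], dtype=int32)) [ 0.43845753 -0.04727712  0.129     ]
red (np.int32(11323), array([482.3, 204.7]), array([435, 127,  97, 159], dtype=int32)) [ 0.81053072 -0.13248425  0.129     ]
red (np.int32(280), array([312. , 167.9]), array([307, 153,  10,  32], dtype=int32)) [ 0.5430415  -0.09114022  0.129     ]
yel (np.int32(903), array([401.7,  80.2]), array([385,  63,  34,  35], dtype=int32))
```

View pics/m2.png

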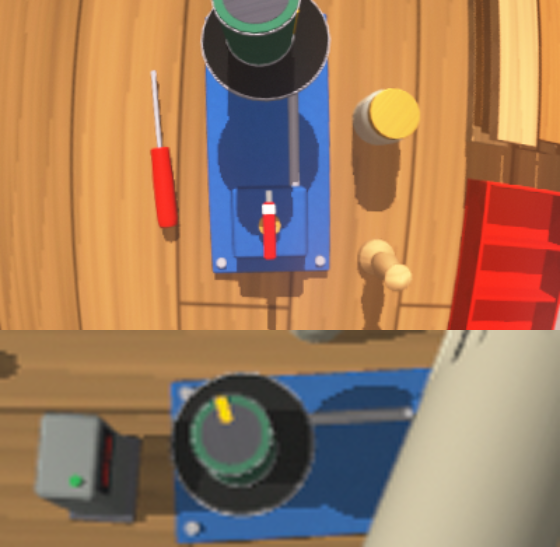

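The crops show the valve bar back in line with the plate (closed), and the tin upright on the lowered platform. Now I'll put the wrist camera over the tin.

>>> step_arm(targets=[[[0.8, -0.06, 0, 0], [0.8, -0.06, 0, 0], [0.8, -0.06, 0, 0], [0.8, -0.06, 0, 0]]])

```text
t: 15.15
ee_pos: [0.5283, 0.0359, 0.3964]
eef_rot: [-0.003, 0.688, 0.725, -0.002]
contact_force: [0.3, -0.2, 0.2]
opening: 0.0852
gripper_force: 0.0
```

```bash
python3 look.py 3; cp pics/w3.png pics/w3v.png
```

```text
t 15.15 pos [0.5283 0.0359 0.3964] yaw 3.0 shares [0.425 0.048 0.176] turn -0.0014
red (np.int32(123), array([310.1,  30.4]), array([293,  28,  35,   6], dtype=int32)) [0.50849276 0.22186407 0.129     ]
red (np.int32(778), array([249.6, 205.1]), array([240, 177,  20,  57], dtype=int32)) [ 0.43571419 -0.01991894  0.129     ]
red (np.int32(6708), array([488.8, 243.9]), array([446, 197,  89, 103], dtype=int32)) [ 0.80923693 -0.06501417  0.129     ]
red (np.int32(26), array([323.5, 234. ]), array([321, 232,   6,   5], dtype=int32)) [ 0.54150362 -0.05686287  0.129     ]
red (np.int32(224), array([323.4, 257.4]), array([319, 244,   9,  28], dtype=int32)) [ 0.54359724 -0.09377537  0.129     ]
yel (np.int32(188), array([339.5, 113.8]), array([329, 107,  22,  14], dtype=int32))
yel (np.int32(887), array([412.6, 165.9]), array([397, 149,  33,  35], dtype=int32))
```

View pics/w3v.png

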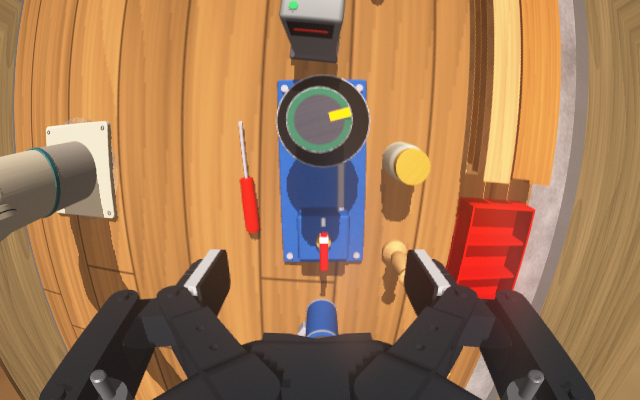

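The wrist view shows the lid at (318,119), the yellow bar at (340,114) and the scanner's red line at (310,30). Now I'll solve for the height from the known diameter, and for the facing angle.

```bash
cat > tin.py <<'E'
from h import *
import sys
w=cv2.imread(sys.argv[1]);P=np.load("P.npy",allow_pickle=True).item()
cx,cy=int(sys.argv[2]),int(sys.argv[3])
g=hsv(w,(60,60,40),(90,255,255));m=np.zeros_like(g);cv2.circle(m,(cx,cy),60,255,-1);g&=m
c=max(cv2.findContours(g,0,1)[0],key=cv2.contourArea);h=cv2.convexHull(c)
for z in(.227,.237,.247):
    q=np.array([onz("wrist",*p[0],z,P)[:2] for p in h],np.float32)
    e=cv2.fitEllipse(q);print("lid",z,np.round(e[0],4),np.round(e[1],4))
    y=hsv(w,(22,150,80),(36,255,255))&m
    b=max(blobs(y,20),key=lambda b:b[0])[1];yb=onz("wrist",*b,z,P)[:2]
    d=yb-np.array(e[0]);a=np.degrees(np.arctan2(d[1],d[0]))
    r=hsv(w,(0,120,50),(10,255,255));r[60:]=0;rb=[k for k in blobs(r,25) if abs(k[1][0]-cx)<60]
    if rb:
        s=onz("wrist",*max(rb,key=lambda k:k[0])[1],.175,P)[:2]
    else: s=np.array([float(v) for v in sys.argv[4:6]])
    v=s-np.array(e[0]);f=np.degrees(np.arctan2(v[1],v[0]))
    print("win",s.round(4),"dist",np.hypot(*v).round(4),"bar r",np.hypot(*d).round(4),"patch ang",a.round(1),"win ang",f.round(1),"turn share",round(-(f-a)/360,4))
go(*np.array(e[0]),.197,3.5)
E
python3 tin.py pics/w3.png 318 119
```

```text
lid 0.227 [0.5261 0.1027] [0.063  0.0636]
win [0.5108 0.2087] dist 0.1071 bar r 0.0214 patch ang 18.1 win ang 98.2 turn share -0.2223
lid 0.237 [0.5261 0.1028] [0.061  0.0615]
win [0.5108 0.2087] dist 0.107 bar r 0.0207 patch ang 18.1 win ang 98.2 turn share -0.2223
lid 0.247 [0.5261 0.1029] [0.059  0.0595]
win [0.5108 0.2087] dist 0.107 bar r 0.02 patch ang 18.1 win ang 98.2 turn share -0.2224
t 15.3 pos [0.5292 0.0297 0.398 ] yaw 2.5 shares [0.49  0.004 1.339] turn -0.0029
```

The lid's 62 mm diameter fits z ≈ 0.234. The tin is at (0.526,0.103) and must turn +80° (share -0.222).

>>> step_arm(targets=[[[0.49, 0.004, 0, 0], [0.49, 0.004, 0, 0], [0.49, 0.004, 0.5, 0], [0.49, 0.004, 0.8, 0], [0.49, 0.004, 0.8, 0]]])

```text
t: 15.8
ee_pos: [0.5243, 0.1024, 0.2748]
eef_rot: [-0.002, 0.692, 0.722, -0.004]
contact_force: [0.1, 0.4, 0.8]
opening: 0.0855
gripper_force: 0.0
```

```bash
python3 -c "
from h import *
go(.5261,.1028,.194)"
```

```text
t 15.8 pos [0.5243 0.1024 0.2748] yaw 2.4 shares [0.004 0.016 0.538] turn 0
```

>>> step_arm(targets=[[[0, 0.005, 0.2, 0], [0, 0.005, 0.4, 0], [0, 0.005, 0.54, 0], [0, 0.005, 0.54, 0], [0, 0.005, 0.54, 0]]])

```text
t: 16.3
ee_pos: [0.5282, 0.1028, 0.1984]
eef_rot: [0.0, 0.692, 0.722, -0.0]
contact_force: [0.4, -0.8, -0.9]
opening: 0.0856
gripper_force: 0.0
```

>>> step_arm(targets=[[[0, 0, 0, 0], [0, 0, 0, 0], [0, 0, 0, 0], [0, 0, 0, 0], [0, 0, 0, 0]]], claw=1, grip_force=30)

```text
t: 16.8
ee_pos: [0.5279, 0.1042, 0.1995]
eef_rot: [0.0, 0.691, 0.723, 0.0]
contact_force: [-3.6, -0.4, 6.8]
opening: 0.0615
gripper_force: 32.3
```

>>> step_arm(targets=[[[0, 0, 0, 0], [0, 0, 0, 0], [0, 0, 0, 0]]])

```text
t: 17.1
ee_pos: [0.5279, 0.1042, 0.1996]
eef_rot: [0.0, 0.691, 0.723, 0.0]
contact_force: [-3.3, -1.6, 6.6]
opening: 0.0617
gripper_force: 32.3
```

>>> step_arm(targets=[[[0, 0, 0, -0.015], [0, 0, 0, -0.03], [0, 0, 0, -0.045], [0, 0, 0, -0.06], [0, 0, 0, -0.075]]])

```text
t: 17.6
ee_pos: [0.5305, 0.1039, 0.1996]
eef_rot: [0.003, 0.502, 0.865, 0.002]
contact_force: [2.8, -0.9, 0.3]
opening: 0.0615
gripper_force: 32.3
```

>>> step_arm(targets=[[[0, 0, 0, -0.015], [0, 0, 0, -0.03], [0, 0, 0, -0.045], [0, 0, 0, -0.06], [0, 0, 0, -0.075]]])

```text
t: 18.1
ee_pos: [0.5306, 0.1047, 0.1997]
eef_rot: [0.003, 0.286, 0.958, 0.001]
contact_force: [2.1, 0.6, 0.2]
opening: 0.0615
gripper_force: 32.3
```

>>> step_arm(targets=[[[0, 0, 0, -0.015], [0, 0, 0, -0.03], [0, 0, 0, -0.045], [0, 0, 0, -0.06], [0, 0, 0, -0.072]]])

```text
t: 18.6
ee_pos: [0.5305, 0.1055, 0.1997]
eef_rot: [0.003, 0.064, 0.998, 0.001]
contact_force: [3.1, 0.9, 0.0]
opening: 0.0616
gripper_force: 32.3
```

>>> step_arm(targets=[[[0, 0, 0, 0], [0, 0, 0, 0], [0, 0, 0, 0]]])

```text
t: 18.9
ee_pos: [0.53, 0.1051, 0.1996]
eef_rot: [0.002, 0.066, 0.998, 0.001]
contact_force: [3.6, 2.3, 5.9]
opening: 0.0614
gripper_force: 32.5
```

>>> step_arm(targets=[[[0, 0, 0, 0], [0, 0, 0, 0], [0, 0, 0, 0], [0, 0, 0, 0], [0, 0, 0, 0]]], claw=0)

```text
t: 19.4
ee_pos: [0.5274, 0.1042, 0.198]
eef_rot: [-0.001, 0.066, 0.998, -0.0]
contact_force: [0.4, -1.6, -0.2]
opening: 0.0859
gripper_force: 0.0
```

>>> step_arm(targets=[[[0, 0, -0.2, 0], [0, 0, -0.4, 0], [0, 0, -0.7, 0], [0, 0, -1, 0], [0, 0, -1, 0]]])

```text
t: 19.9
ee_pos: [0.5312, 0.1048, 0.3544]
eef_rot: [0.006, 0.066, 0.998, 0.002]
contact_force: [0.9, 0.0, 0.4]
opening: 0.0854
gripper_force: 0.0
```

>>> step_arm(targets=[[[-0.5, 0, -0.5, 0], [-0.5, 0, -0.5, 0], [-0.5, 0, -0.5, 0], [-0.5, 0, -0.5, 0]]])

```text
t: 20.3
ee_pos: [0.6029, 0.0942, 0.4228]
eef_rot: [0.0, 0.066, 0.998, -0.0]
contact_force: [-0.5, 0.0, 0.4]
opening: 0.0852
gripper_force: 0.0
```

```bash
python3 look.py 4; cp pics/w4.png pics/w4v.png
```

```text
t 20.3 pos [0.6029 0.0942 0.4228] yaw 82.4 shares [ 0.474 -0.024  0.352] turn 0.2192
red (np.int32(735), array([220.8,  63.6]), array([194,  49,  55,  30], dtype=int32)) [ 0.435753   -0.02131277  0.129     ]
red (np.int32(96), array([397.5,  88.4]), array([395,  73,   5,  32], dtype=int32)) [0.50664148 0.2223852  0.129     ]
red (np.int32(214), array([187. , 144.3]), array([174, 137,  27,  15], dtype=int32)) [ 0.54306472 -0.09250094  0.129     ]
red (np.int32(4268), array([252.8, 300.6]), array([216, 260,  72,  78], dtype=int32)) [ 0.81505318 -0.04296518  0.129     ]
red (np.int32(877), array([159.9, 281. ]), array([139, 268,  50,  32], dtype=int32)) [ 0.76557541 -0.2095954   0.129     ]
yel (np.int32(157), array([335.1, 107.9]), array([325, 102,  21,  12], dtype=int32))
yel (np.int32(80), array([542.3, 145.4]), array([538, 140,  10,  12], dtype=int32))
yel (np.int32(826), array([290.8, 206.8]), array([275, 192,  33,  31], dtype=int32))
yel (np.int32(233), array([ 98.5, 294. ]), array([ 88, 286,  22,  17], dtype=int32))
```

View pics/w4v.png

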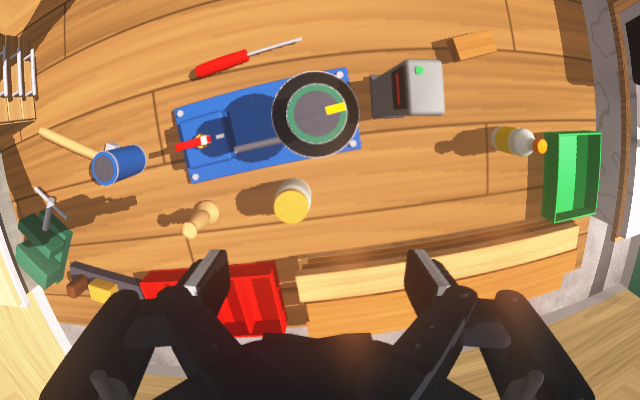

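The yellow bar at (335,108) now points from the lid at (316,113) towards the scanner's red line at (397,88). Checking the numbers.

```bash
python3 tin.py pics/w4.png 316 113 .5108 .2087 | sed -n 3,4p; python3 - <<'E'
from h import *
P=np.load("P.npy",allow_pickle=True).item();print(onz("wrist",397.5,88.4,.175,P))
w=cv2.imread("pics/w4.png")
r=hsv(w,(0,120,50),(10,255,255));r[:130]=0;r[160:]=0;r[:,:170]=0;r[:,220:]=0
ys,xs=np.nonzero(r);q=np.array([onz("wrist",x,y,.129,P)[:2] for x,y in zip(xs,ys)],np.float32)
print("bar",cv2.minAreaRect(q), cv2.fitLine(q,cv2.DIST_L2,0,.01,.01).ravel())
E
```

```text
lid 0.237 [0.5312 0.1038] [0.061  0.0613]
win [0.5108 0.2087] dist 0.1069 bar r 0.0203 patch ang 98.9 win ang 101.0 turn share -0.006
[0.50964621 0.20983969 0.175     ]
bar ((0.5422219634056091, -0.08493060618638992), (0.014029881916940212, 0.06039068102836609), 4.358708381652832) [ 0.05403099 -0.99853927  0.54292697 -0.08903585]
```

```bash
python3 -c "
from rig import arm
print(arm.job_done())"
```

```text
the job is handed in; nothing more can be done
None
```

I handed the job in at about 20 s of the 70 s allowed, though no verdict came back: the platform sank slowly (about 9 mm/s) to its stop, the valve is closed again, and the tin stands about 4 mm off the platform's centre with its patch within about 2° (4 mm sideways) of the scanner window.

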